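# Turn a settled syrup bottle over and lock it back in its stand

## Task

The syrup in the amber bottle with the red cap has settled: lift the bottle out of its leaning stand, turn it upside down in the air and hold it so for a good second. Then set it back in the same stand, cap up, foot on the ledge and lying against the back, without dropping it in, and press the yellow cover of that stand down over the cap until the catch holds it shut. Leave the green bottle and the other things on the counter where they are.

Things in the scene. Friction and masses are not known exactly. Their poses are not given: they have to be found in the camera images.
- syrup_mid (a point): Centre of the amber bottle with red cap and white band (its stand's cover is open). Round, 170 mm tall, 0.24-0.43 kg: body 54 mm across up to 118 mm, then shoulder, neck and cap (32 mm). Flat black grip panels left and right (+-y), 56 mm apart, 22 wide, 42-102 mm above the foot. The point: on its axis 85 mm above the foot; mass centre 72 mm above it. z axis: foot to cap.
- cradleA: Fixed leaning cradle holding the amber bottle. Origin: centre of the foot ledge's top, where the bottle's foot stands, 50 mm above the table. z: along the seated bottle, 25 degrees from vertical, leaning away from the robot; x: from the open front to the back; y: level, left. The bottle goes in and out along x (front open); the cover above the cap stops it along z. Stand 150 x 100 x 235 mm.
- cradleA_home (a point): Where the bottle's centre lies when fully seated: 85 mm up the cradle's z axis, the bottle's axis on it. The bottle stands on a flat ledge (72 x 74 mm, no lip), leaning on two upright 8 mm rods at cradle x 24, y +-20, z 6-112 mm; open frame behind at x 36, 66 mm wide. Sides open but for a thin cheek with the catch at y 30-45, x -24 to 38, z 143-171 mm.
- coverA (a joint): Angle of that stand's yellow cover, rad: 0 = shut (square across the cradle's z axis, 5 mm above the seated cap), 0.65 = stop; starts at 0.45-0.65, front edge lifted. Plate 74 mm long, 56 wide, 6 thick, front lip 13 mm deep. A weak spring lifts it unless a catch at its +y side snaps, in the last 0.2 rad, at about 4 to 8 N near the front edge; then it stays at about 0.
- coverA_press (a point): Good place to press on that yellow cover: mid-width on its upper face, 60 mm from the hinge. z axis: out of the upper face; x axis: from here towards the hinge.
- coverA_hinge (a point): Middle of the cover's hinge axis, which runs along the cradle's y; at cradle x 36, z 178 mm. The cover reaches from here towards the cradle's front (-x).
- other_mid (a point): Centre of the green bottle with a white cap (same shape) in a like stand whose white cover is shut; leave it.
- tamper_mid (a point): Centre of a steel coffee tamper, 52 mm wide, 90 mm high, standing between the two stands; leave it.
- mug_mid (a point): Centre of a white mug, 80 mm wide, 90 mm high, on the robot side of the stands; leave it.
- jug_mid (a point): Centre of an open steel milk cup, 84 mm wide, 100 mm high, at the left side; leave it.
- espresso_cup_mid (a point): Centre of a small blue cup, 64 mm wide, 55 mm high, at the right side; leave it.
- jar_mid (a point): Centre of a glass jar, 66 mm wide, 85 mm high, at the right side; leave it.
Things that resemble listed ones, but are neither listed nor needed, are in the scene too. What is shaped like the part that bears cradleA but blue or turquoise is not meant.

How it is judged:
By the outcome, as a careful person would: the job done as asked, in the order asked, and still so for the second after the job is handed in, with the robot touching nothing.
It also fails if it takes over 72 s, if anything falls off the work surface, if the arm or the gripper's body presses on something with over 40 N, if the wrist force passes 120 N, or if a joint passes its speed limit or range.

## Robot

A 6-joint arm with a two-finger parallel gripper is mounted at the origin on the work surface. World frame = base frame: x ahead of the robot, y to its left, z up, the work surface at z = 0. Lengths are in mm, angles in rad, forces in N, time in s.
With the tool pointing down it reaches from about 300 to 775 mm from the base axis. Payload 14.6 kg.
Tool frame: the origin (TCP) lies on the centre line of the jaws, within the pads' length; the fingertips stand 11 mm ahead of it and the grasp point (between the pads) lies 8 mm behind it; x points along the fingers, y is the direction in which the jaws open and shut, and the axes are right-handed (so a half turn about x gives the same grasp; the last joint's range is limited). The gripper opens to 94 mm and grips with 3 to 60 N. Pads are 16 mm wide; open, the fingers measure 119 mm over their backs; the gripper's body (75 mm by 177 mm) begins 78 mm behind the grasp point.
Start: joints at [-1.192, 0.3, 1.521, -0, 1.321, -0.067], TCP at [237.141, -496.239, 216.446] pointing down, gripper open.
Joint ranges: [-3.03, 3.03], [-0.79, 2.21], [0.23, 2.52], [-1.04, 4.18], [0, 3.07], [-2.55, 2.55]. Speed limits (rad/s): [2.22, 2.22, 2.57, 3.14, 3.14, 3.14].

## Interface

Orientations are given as [roll, pitch, yaw] about the fixed x, y, z axes, in that order (R = Rz(yaw) Ry(pitch) Rx(roll)).
In Python, from cell import manip gives the robot as it stands.
- The arm moves only by the shell command python3 -m handwheel 'ROWS' [OPENING] [FORCE]. ROWS is JSON, a list of rows, each a list of 2 entries, a list of its own where there are three numbers: the shift along the tool's x, y, z in mm, then the turn about the tool's x in rad. In form: [[[x, y, z], spin], ...]. A call has exactly 10 rows; each row shifts and turns the commanded pose from where the row before left it, along the tool's axes as they then stand; what a row does not reach is not made up. A row lasts 1/8 s, in which the tool goes at most 62.5 mm and 10.7 degrees, less where a joint would pass 70% of its speed; a pose out of reach is approached as far as the arm can. A call with a gripper value outside its range is refused whole. OPENING is the closure in counts, from 0 (fully open) to 255 (shut), set as the call begins (- or left out, the last holds). The fingers move at their own pace and stop on an object; FORCE is the grip in N (left out, the last holds). Time passes only in rows, so rows that do not move let the fingers close, or fill a call up. It gives the time, the measured TCP pose, the force and the opening at its end, in the units of the state.
- manip.read_state(): the state, without advancing time (a new reading comes with each control period).
- manip.camera(name): name is "side" or "top" or "wrist"; returns a dict with "pixels" (420x560x3 uint8, red, green, blue), "z_map" (420x560 float32, mm along the optical axis (not along the pixel's ray), 0 where there is no reading), "mtx" (3x3 intrinsics, pixels), "xyz" and "orientation" of the camera in the world. Camera axes: x right, y up, looking along -z (the intrinsics and any distortion apply to the point x, -y, -z); pixel columns grow to the right and rows downward; lengths in mm; the calibration is good to about 2 mm. A picture is of the moment at which its call begins.
- manip.sign_off(): hands the job in, once; it reports no verdict.
Trained networks look in the newest picture that a camera, given by its name, has taken for a name from the list of things; names that differ only in an ending like _2 or _b are one class to them, and where a whole thing is asked for, a point or a joint stands for the part that bears it (a point fixed in the world has none). Each returns a list of dicts, best first, with "confidence" (0 to 1); they miss things now and then, are a little off and sometimes report something else, mostly with a low value. They report only what shows in the picture. A call takes as long as a camera call. They do not tell look-alikes from the thing itself.
- manip.cut_out(target, camera): "region" (420x560 bool, what is visible of it) and "centre" ([column, row] in pixels, amid what is visible of it).
The state is a dict: "clock": time; "joints": joint angles; "qd": joint speeds; "effort": joint torques, N m; "eef_pos": TCP position; "eef_rot": TCP orientation; "wrist_force": force on the tool from outside, world axes, zero at the start; "moment": the same for the moment, N m; "finger_gap": finger opening in mm.
Only numpy, scipy, OpenCV 4.12 (cv2) and the standard library are available. Lean on these libraries where they do the work, as an engineer would, in place of code of your own. Each camera call takes 0.05 s, during which the arm holds its last target. There are 200 camera calls.

## Working session

There is one attempt and no reset: what is moved stays moved. The work goes in short steps, Python scripts to look and compute and a shell command to move; the robot and the scene stay as the last step left them, time stands still between calls to the robot, and variables do not carry over. Pictures are saved under pics/ and viewed, about 8 in all and at most 12, crops included, and the job is handed in when it is done.

```bash
mkdir -p pics; ls; cat > h.py <<'E'
import numpy as np, cv2
from scipy.spatial.transform import Rotation as R
from cell import manip
def rot(o): return R.from_euler('xyz',o).as_matrix()
def world(c,mask):
    z=c['z_map']; v,u=np.nonzero(mask&(z>0)); d=z[v,u]; K=np.array(c['mtx'])
    p=np.stack([(u-K[0,2])/K[0,0]*d,-(v-K[1,2])/K[1,1]*d,-d],1)
    return p@rot(c['orientation']).T+np.array(c['xyz'])
def save(c,n): cv2.imwrite('pics/'+n,cv2.cvtColor(c['pixels'],cv2.COLOR_RGB2BGR))
E
python3 - <<'E'
from h import *
np.set_printoptions(precision=3,suppress=True)
print(manip.read_state())
ims=[]
for n in ['side','top']:
    c=manip.camera(n); save(c,n+'0.png'); print(n,c['xyz'],c['orientation'],c['mtx'],(c['z_map']>0).mean())
    for t in ['syrup_mid','cradleA','coverA','other_mid','tamper_mid','mug_mid']:
        for r in manip.cut_out(t,n):
            p=world(c,r['region']); 
            print(t,round(r['confidence'],2),np.array(r['centre']),r['region'].sum(),np.median(p,0) if len(p) else None, p.min(0) if len(p) else '', p.max(0) if len(p) else '')
E
```

```text
pics
{'clock': 0.0, 'joints': array([-1.192,  0.3  ,  1.522, -0.   ,  1.321, -0.067]), 'qd': array([ 0.001,  0.001,  0.001, -0.   , -0.   ,  0.   ]), 'effort': array([ -0.002, -53.182, -35.274,   0.071,   0.024,  -0.   ]), 'eef_pos': array([ 237.039, -496.033,  215.877]), 'eef_rot': array([-1.619,  1.57 ,  1.968]), 'wrist_force': array([-1.259, -0.002, -0.281]), 'moment': array([-0.017, -0.016, -0.009]), 'finger_gap': 94.24290130829667}
side [ 277.153  934.083 1171.868] [ 0.778  0.017 -2.936] [[498.421   0.    280.376]
 [  0.    498.421 206.208]
 [  0.      0.      1.   ]] 0.9960544217687075
syrup_mid 0.84 [245.6 184.7] 730 [ 621.811 -144.196  130.173] [ 576.589 -380.39    -5.799] [ 716.501 -116.93   232.229]
cradleA 0.96 [367.1 167.4] 649 [ 269.442 -227.568  197.98 ] [ 237.178 -514.549   -5.228] [322.121  -7.427 378.851]
cradleA 0.71 [234.5 169.6] 669 [ 659.834 -138.941  185.264] [ 562.744 -426.99    -5.104] [ 804.444 -113.867  260.037]
cradleA 0.68 [170.1 199.9] 953 [809.289   5.275 182.74 ] [ 718.499 -926.816 -761.257] [1451.003   50.04   234.513]
coverA 0.81 [233.3 153.1] 250 [ 6
[... 1719 characters left out ...]
 35.905 234.489]
coverA 0.37 [386.4 262.3] 526 [ 401.317 -340.113   83.35 ] [ 371.786 -375.814    1.771] [ 435.91  -314.927   94.071]
coverA 0.33 [329.5 152.5] 410 [ 664.212 -163.998  243.959] [ 643.078 -224.411   -0.373] [ 743.583 -133.717  260.079]
other_mid 0.62 [195.2 173.6] 631 [628.349 184.404 125.118] [592.183 156.68   13.777] [664.865 218.214 216.93 ]
tamper_mid 0.75 [263.2 182.7] 259 [637.381  -2.332  27.553] [619.803 -25.245  -4.333] [665.95   21.722  95.134]
mug_mid 0.91 [266.2 256.5] 720 [425.343  -8.92    8.089] [379.37  -50.512  -4.097] [466.027  32.242  98.731]
mug_mid 0.28 [388.8 264.1] 556 [ 400.893 -341.059   83.129] [ 371.786 -393.409   -3.994] [ 441.533 -314.927   94.071]
```

```bash
python3 - <<'E'
import cv2,numpy as np
a=cv2.imread('pics/side0.png');b=cv2.imread('pics/top0.png')
x=cv2.resize(a[100:350,140:440],(0,0),fx=1.33,fy=1.33); y=cv2.resize(b[60:360,140:440],(0,0),fx=1.33,fy=1.33)
h=max(x.shape[0],y.shape[0]); o=np.zeros((h,x.shape[1]+y.shape[1],3),np.uint8); o[:x.shape[0],:x.shape[1]]=x; o[:y.shape[0],x.shape[1]:]=y
cv2.imwrite('pics/both0.png',o)
E
```

```text
(no output)
```

View pics/both0.png

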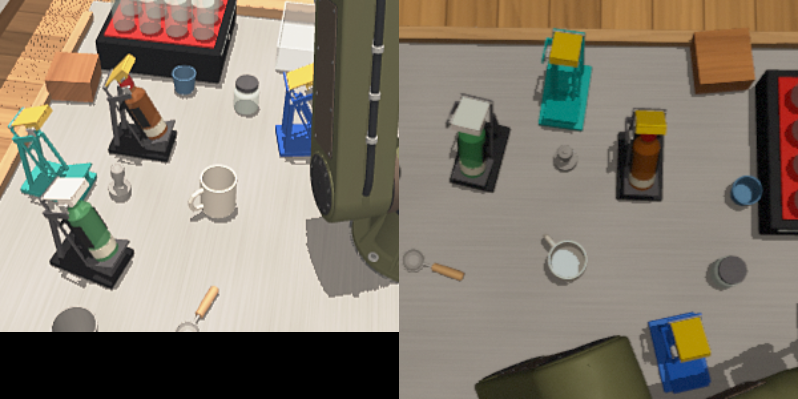

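The picture shows the amber bottle in the black stand at about pixel (645,150) of the right panel, with its yellow cover raised. The empty turquoise and blue stands are decoys. The tool can only shift and spin about its vertical axis, so inverting has to come from pivoting the bottle in the jaws: grip it below its mass centre and it tips cap down, above and it tips cap up.

```bash
cat >> h.py <<'E'
np.set_printoptions(precision=3,suppress=True)
def amber(c,p,box):
    "colour-class medians in a world box"
    q=c['pixels'].reshape(-1,3).astype(int)
def cloud(c):
    m=c['z_map']>0; p=world(c,m); v,u=np.nonzero(m); hsv=cv2.cvtColor(c['pixels'],cv2.COLOR_RGB2HSV)[v,u].astype(int)
    return p,hsv
def report(c,lo=(540,-240,40),hi=(740,-90,300)):
    p,h=cloud(c); b=((p>lo)&(p<hi)).all(1); p,h=p[b],h[b]
    for n,m in dict(amber=(h[:,0]>5)&(h[:,0]<19)&(h[:,1]>150),red=((h[:,0]<5)|(h[:,0]>172))&(h[:,1]>150),yellow=(h[:,0]>20)&(h[:,0]<32)&(h[:,1]>150),white=(h[:,1]<60)&(h[:,2]>150)).items():
        q=p[m]
        if len(q)>5: print(n,len(q),q.mean(0),q.min(0),q.max(0))
E
python3 - <<'E'
from h import *
s=manip.read_state(); print('tool R cols\n',rot(s['eef_rot']))
for n in ['side','top']: print(n); report(manip.camera(n))
c=manip.camera('wrist'); Rt=rot(s['eef_rot'])
print(Rt.T@(np.array(c['xyz'])-s['eef_pos']), Rt.T@rot(c['orientation']), c['mtx'])
E
```

```text
tool R cols
 [[-0.     0.431 -0.902]
 [-0.    -0.902 -0.431]
 [-1.     0.     0.   ]]
side
amber 349 [ 619.756 -149.798  139.858] [ 574.299 -178.793   53.674] [ 666.967 -131.641  235.872]
red 46 [ 658.469 -155.235  203.581] [ 647.865 -172.503  191.038] [ 678.134 -145.251  215.967]
yellow 170 [ 669.564 -155.637  238.056] [ 646.656 -193.469  201.335] [ 702.672 -132.807  257.631]
white 128 [ 614.698 -146.319  100.666] [ 562.071 -199.905   53.464] [ 707.884 -120.009  220.773]
top
amber 576 [ 618.234 -162.107  144.295] [ 570.746 -191.76    58.92 ] [ 668.275 -137.943  200.276]
red 54 [ 649.387 -163.098  196.362] [ 636.636 -180.058  138.819] [ 669.745 -137.825  213.513]
yellow 390 [ 667.625 -164.292  237.299] [ 643.228 -194.655  134.054] [ 701.321 -137.864  259.53 ]
[-169.3      0.89   -65.792] [[-0.001  0.23  -0.973]
 [ 1.    -0.    -0.001]
 [-0.    -0.973 -0.23 ]] [[345.6     0.    277.41 ]
 [  0.    345.6   213.949]
 [  0.      0.      1.   ]]
```

```bash
python3 -m handwheel '[[[-20,0,0],-0.18],[[-20,0,0],-0.18],[[-20,0,0],-0.18],[[-20,0,0],-0.18],[[-20,0,0],-0.18],[[-20,0,0],-0.18],[[-20,0,0],-0.18],[[-20,0,0],-0.18],[[-20,0,0],-0.18],[[0,0,0],-0.18]]' 0
python3 -m handwheel '[[[0,0,0],-0.18],[[0,0,0],-0.18],[[0,0,0],-0.18],[[0,0,0],-0.18],[[0,0,0],-0.177],[[0,40,30],0],[[0,40,40],0],[[0,40,40],0],[[0,40,40],0],[[0,40,40],0]]'
python3 -m handwheel '[[[0,40,40],0],[[0,40,40],0],[[0,40,40],0],[[0,10,10],0],[[0,0,0],0],[[0,0,0],0],[[0,0,0],0],[[0,0,0],0],[[0,0,0],0],[[0,0,0],0]]'
python3 - <<'E'
from h import *
s=manip.read_state(); print(s)
c=manip.camera('wrist'); save(c,'w1.png'); report(c)
E
```

```text
clock: 2.1
eef_pos: [237.2, -496.4, 398.0]
eef_rot: [-0.314, 1.568, -1.204]
wrist_force: [-0.0, -0.7, -0.1]
finger_gap: 94.1
clock: 3.35
eef_pos: [498.0, -284.6, 386.7]
eef_rot: [-2.511, 1.542, -2.601]
wrist_force: [-0.2, -0.6, 0.1]
finger_gap: 94.2
clock: 4.6
eef_pos: [637.9, -168.4, 381.4]
eef_rot: [-2.518, 1.542, -2.609]
wrist_force: [-0.5, 0.7, -0.5]
finger_gap: 93.8
{'clock': 4.6, 'joints': array([-0.305,  0.54 ,  0.815, -0.022,  1.806, -1.79 ]), 'qd': array([ 0.001,  0.004, -0.002, -0.001,  0.001,  0.002]), 'effort': array([ -0.112, -68.299, -37.072,  -0.09 ,   0.122,  -0.002]), 'eef_pos': array([ 637.866, -168.379,  381.357]), 'eef_rot': array([-2.518,  1.542, -2.609]), 'wrist_force': array([-0.47 ,  0.738, -0.493]), 'moment': array([ 0.086, -0.154, -0.003]), 'finger_gap': 93.83246581810904}
amber 2382 [ 624.157 -163.876  153.723] [ 573.306 -190.629   63.466] [ 667.707 -138.619  247.349]
red 211 [ 650.171 -164.891  198.585] [ 645.494 -179.082  189.68 ] [ 656.269 -150.188  208.011]
white 9 [ 672.576 -147.177  207.891] [ 645.131 -197.494  198.962] [ 706.107 -130.649  215.521]
```

View pics/w1.png

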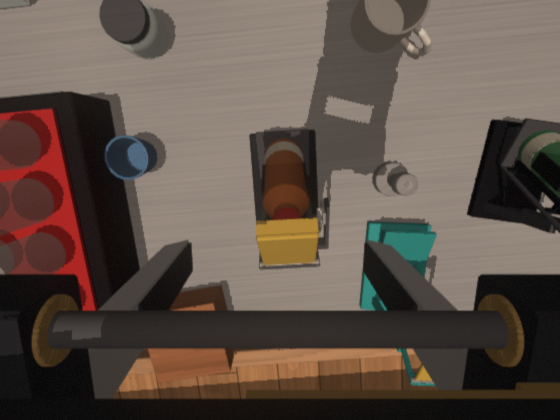

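The wrist view shows the bottle running from (285,150) to (290,215), with the yellow cover at (287,243). Next I fit the cradle pose.

```bash
cat >> h.py <<'E'
from scipy.optimize import least_squares
def axes(yaw,tilt):
    zc=R.from_euler('yz',[tilt,yaw]).as_matrix(); return zc
E
python3 - <<'E'
from h import *
P=[];C=[]
for n in ['wrist','top','side']:
    c=manip.camera(n)
    p,h=cloud(c); b=((p>(555,-215,55))&(p<(720,-120,270))).all(1); p,h=p[b],h[b]
    am=(h[:,0]>3)&(h[:,0]<15)&(h[:,1]>120)
    q=p[am&(p[:,2]<150)]; P.append(q)
    y=p[(h[:,0]>=16)&(h[:,0]<32)&(h[:,1]>140)&(p[:,2]>205)]; C.append(y)
    print(n,len(q),len(y),y.mean(0))
    def f(v,q=q):
        A=axes(v[2],v[3]); d=(q-[v[0],v[1],50])@A
        return np.hypot(d[:,0],d[:,1])-27
    for fix in (0,1):
        g=(lambda v:f(np.r_[v,np.radians(25)])) if fix else f
        r=least_squares(g,[580,-164,0.0]+([] if fix else [.43]),loss='soft_l1'); print(r.x,r.cost/len(q))
    # plate plane (upper face), rough
    u,sv,vt=np.linalg.svd(y-y.mean(0)); nrm=vt[2]*np.sign(vt[2,2]); print('plate normal',nrm,'angle from vert',np.degrees(np.arccos(nrm[2])), 'resid',sv/np.sqrt(len(y)), y.min(0),y.max(0))
E
```

```text
wrist 1013 2537 [ 666.911 -165.126  241.613]
[ 595.662 -163.405   -0.025    6.725] 0.11187373725392212
[ 596.057 -163.414   -0.025] 0.11699708251303288
plate normal [ 0.667 -0.016  0.745] angle from vert 41.81683843151302 resid [20.837 15.904  4.796] [ 645.071 -193.986  205.05 ] [ 701.858 -136.886  257.92 ]
top 0 0 [nan nan nan]
[ 580.   -164.      0.      0.43] nan
[ 580. -164.    0.] nan<stdin>:9: RuntimeWarning: Mean of empty slice.
  ret = um.true_divide(
<stdin>:15: RuntimeWarning: invalid value encountered in scalar divide
<stdin>:17: RuntimeWarning: Mean of empty slice.
Traceback (most recent call last):
ValueError: zero-size array to reduction operation minimum which has no identity
```

```bash
cat >> h.py <<'E'
def to(target,yaw=-0.025):
    s=manip.read_state(); A=rot(s['eef_rot']); d=np.array(target,float)-s['eef_pos']
    yv=A[:,1]; a=np.arctan2(-yv[0],yv[1]) # world yaw of tool y
    print('pos',s['eef_pos'],'toolx',A[:,0],'shift',A.T@d,'spin',-(yaw-a),'F',s['wrist_force'],'gap',s['finger_gap'],'t',s['clock'])
E
python3 -c "
from h import *
to([575,-162.9,240]);to([575,-162.9,132])
A=rot(manip.read_state()['eef_rot']);print(A.T@[41,-1,0])"
```

```text
pos [ 637.927 -168.296  381.264] toolx [-0.025 -0.015 -1.   ] shift [142.714   2.121 -59.77 ] spin -0.0650263105884269 F [-0.131 -0.562 -0.767] gap 93.60234184808161 t 4.75
pos [ 637.927 -168.296  381.264] toolx [-0.025 -0.015 -1.   ] shift [250.668   3.959 -57.195] spin -0.0650263105884269 F [-0.131 -0.562 -0.767] gap 93.60234184808161 t 4.75
[-1.022  2.69  40.911]
```

```bash
python3 -m handwheel '[[[0,2,-20],-0.065],[[0,2,-20],0],[[20,0,-17],0],[[35,0,0],0],[[35,0,0],0],[[40,0,0],0],[[40,0,0],0],[[40,0,0],0],[[25,0,0],0],[[16,0,0],0]]'
python3 -c "
from h import *
to([575,-162.9,132]);to([616,-164,132])"
```

```text
clock: 6.0
eef_pos: [574.7, -165.2, 130.6]
eef_rot: [-2.61, 1.541, -2.635]
wrist_force: [0.2, -0.2, 0.0]
finger_gap: 94.0
pos [ 574.696 -165.208  130.629] toolx [-0.026 -0.014 -1.   ] shift [-1.412  2.294  0.21 ] spin -2.2517029391464632e-05 F [ 0.197 -0.233  0.025] gap 93.99174978771288 t 6.0
pos [ 574.696 -165.208  130.629] toolx [-0.026 -0.014 -1.   ] shift [-2.467  2.22  41.211] spin -2.2517029391464632e-05 F [ 0.197 -0.233  0.025] gap 93.99174978771288 t 6.0
```

```bash
python3 -m handwheel '[[[-1.5,1,10],0],[[-1,1,10],0],[[0,0,10],0],[[0,0,6],0],[[0,0,5],0],[[0,0,0],0],[[0,0,0],0],[[0,0,0],0],[[0,0,0],0],[[0,0,0],0]]'
python3 -c "
from h import *
to([616,-164,132])
save(manip.camera('wrist'),'w2.png')
c=manip.camera('side');a=c['pixels'];import cv2
cv2.imwrite('pics/s2.png',cv2.cvtColor(cv2.resize(a[120:240,180:300],(0,0),fx=4,fy=4),cv2.COLOR_RGB2BGR))"
```

```text
clock: 7.25
eef_pos: [616.0, -164.4, 133.2]
eef_rot: [-2.583, 1.542, -2.608]
wrist_force: [0.1, -0.8, -0.0]
finger_gap: 94.1
pos [ 615.989 -164.375  133.236] toolx [-0.025 -0.015 -1.   ] shift [1.23  0.394 0.032] spin -0.00016452334013568673 F [ 0.086 -0.811 -0.   ] gap 94.09371590547146 t 7.25
```

View pics/s2.png

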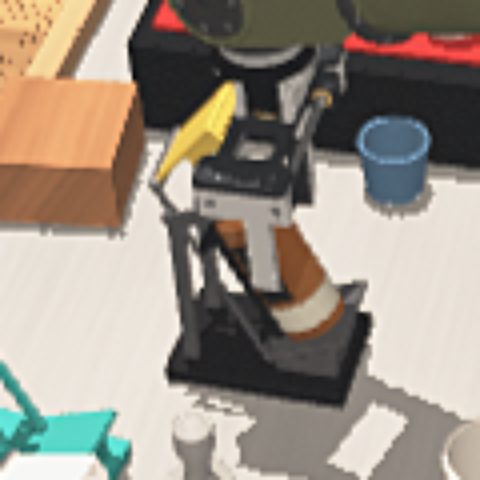

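The side crop shows the fingers beside the bottle's body at (265,250), the gripper body just above the cap and the cover raised, with no contact force. I close on the panels.

```bash
python3 -m handwheel '[[[0,0,1],0],[[0,0,1],0],[[0,0,0],0],[[0,0,0],0],[[0,0,0],0],[[0,0,0],0],[[0,0,0],0],[[0,0,0],0],[[0,0,0],0],[[0,0,0],0]]' 255 40
python3 -m handwheel '[[[-1,0,0],0],[[-2,0,-2],0],[[-3,0,-6],0],[[-6,0,-12],0],[[-6,0,-14],0],[[-8,0,-20],0],[[-10,0,-25],0],[[-10,0,-25],0],[[0,0,0],0],[[0,0,0],0]]'
python3 -c "
from h import *
to([500,-164,132])
c=manip.camera('side');a=c['pixels'];import cv2
cv2.imwrite('pics/s3.png',cv2.cvtColor(cv2.resize(a[120:240,200:320],(0,0),fx=4,fy=4),cv2.COLOR_RGB2BGR))"
```

```text
clock: 8.6
eef_pos: [617.7, -163.2, 133.1]
eef_rot: [-2.659, 1.541, -2.684]
wrist_force: [-3.4, 7.2, 1.8]
finger_gap: 55.0
clock: 9.85
eef_pos: [515.3, -161.1, 182.0]
eef_rot: [-2.565, 1.542, -2.59]
wrist_force: [-0.1, -0.1, -2.7]
finger_gap: 54.9
pos [ 515.291 -161.107  181.962] toolx [-0.025 -0.015 -1.   ] shift [ 50.36   -2.495 -14.002] spin -0.0002813123687604481 F [-0.051 -0.078 -2.701] gap 54.915949737274886 t 9.85
```

View pics/s3.png

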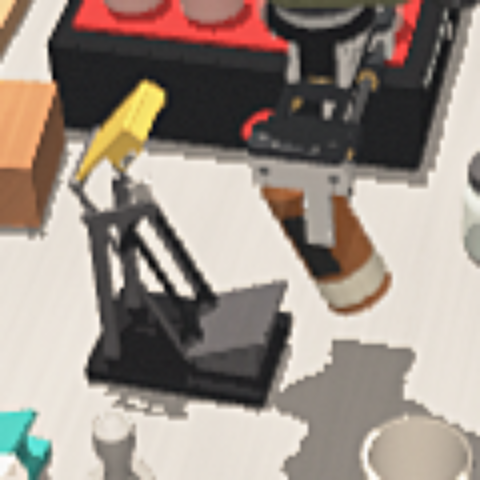

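The bottle is out of the stand and held, leaning cap away from the robot; the wrist reads 2.7 N. I lay it on the free table in front so I can regrip it low.

```bash
python3 -m handwheel '[[[0,0,-20],0],[[5,0,-25],0],[[10,0,-25],0],[[13,0,-25],0],[[13,0,-25],0],[[13,0,-20],0],[[12,0,-6],0],[[6,0,0],0],[[4,0,0],0],[[0,0,0],0]]' 255 40
python3 -c "
from h import *
to([369,-161,94])
c=manip.camera('side'); p,h=cloud(c); b=((p>(250,-220,8))&(p<(550,-110,300))).all(1)&(h[:,0]<19)&(h[:,0]>3)&(h[:,1]>150); q=p[b]; print(len(q),q.min(0),q.max(0))
q=q-q.mean(0); v=np.linalg.svd(q)[2][0]; print(np.degrees(np.arccos(abs(v[2]))))
w=rot(manip.read_state()['eef_rot']).T; print(w@[1,0,0],w@[0,0,1])"
```

```text
clock: 11.15
eef_pos: [367.8, -158.4, 109.2]
eef_rot: [-2.592, 1.541, -2.617]
wrist_force: [0.7, 0.9, -3.9]
finger_gap: 55.3
pos [ 367.842 -158.438  109.224] toolx [-0.025 -0.015 -1.   ] shift [15.226 -2.299  1.602] spin 0.00018010562333178534 F [ 0.743  0.852 -3.926] gap 55.3428509332048 t 11.15
147 [ 326.275 -160.811   23.44 ] [ 416.257 -128.065  140.097]
38.070609737467954
[-0.025  0.025  0.999] [-1.    -0.015 -0.025]
```

```bash
python3 -m handwheel '[[[10,0,0],0],[[7,0,2],0],[[3,0,13],0],[[4,0,13],0],[[6,0,12],0],[[8,0,11],0],[[9,0,10],0],[[9,0,7],0],[[0,0,0],0],[[0,0,0],0]]' 255 12
python3 -c "
from h import *
to([369,-161,94])
c=manip.camera('side');a=c['pixels'];import cv2
cv2.imwrite('pics/s4.png',cv2.cvtColor(cv2.resize(a[120:240,260:380],(0,0),fx=4,fy=4),cv2.COLOR_RGB2BGR))"
```

```text
clock: 12.45
eef_pos: [433.5, -160.9, 51.5]
eef_rot: [-2.608, 1.541, -2.633]
wrist_force: [0.0, 0.2, -3.1]
finger_gap: 55.6
pos [ 433.547 -160.929   51.531] toolx [-0.026 -0.015 -1.   ] shift [-40.769  -2.339 -65.592] spin -0.00017125178828735627 F [ 0.032  0.198 -3.137] gap 55.59034444729039 t 12.45
```

View pics/s4.png

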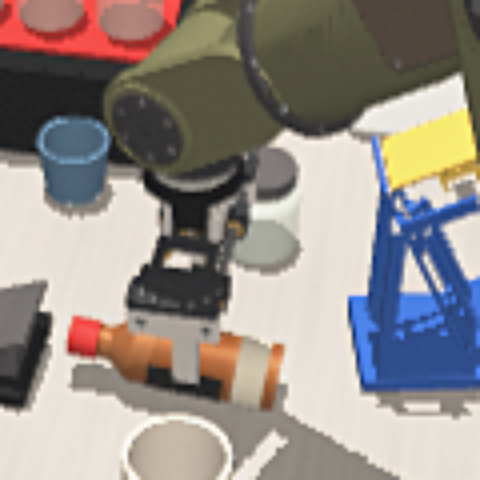

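The bottle is now level with its cap toward the stand (cap at (85,335)), just above the table. I lower it until it touches.

```bash
python3 -m handwheel '[[[4,0,-3],0],[[4,0,-3],0],[[3,0,-3],0],[[2,0,-2],0],[[2,0,0],0],[[1,0,0],0],[[1,0,0],0],[[0,0,0],0],[[0,0,0],0],[[0,0,0],0]]' 
python3 -c "
from h import *
to([433,-161,35])
c=manip.camera('side'); p,h=cloud(c); b=((p>(300,-220,5))&(p<(560,-110,120))).all(1)&((h[:,0]<19)|(h[:,0]>172))&(h[:,1]>120); q=p[b]; print(len(q),q.min(0),q.max(0))
for lo in range(360,550,20):
  m=(q[:,0]>=lo)&(q[:,0]<lo+20)
  if m.any(): print(lo,q[m].max(0)[1:],q[m].min(0)[1:])"
```

```text
clock: 13.75
eef_pos: [423.7, -160.9, 36.4]
eef_rot: [-2.507, 1.544, -2.532]
wrist_force: [1.9, 7.9, 16.5]
finger_gap: 55.8
pos [ 423.728 -160.869   36.406] toolx [-0.022 -0.015 -1.   ] shift [1.207 0.126 9.3  ] spin -0.00042399689647066446 F [ 1.896  7.888 16.465] gap 55.79775096879099 t 13.75
335 [ 362.846 -175.028   17.598] [ 531.096 -130.821   57.597]
360 [-131.372   57.597] [-167.452   21.591]
380 [-130.821   56.428] [-173.084   25.398]
400 [-131.374   56.462] [-168.305   17.598]
440 [-132.839   54.942] [-148.784   33.851]
460 [-131.669   56.549] [-156.342   21.296]
480 [-135.033   55.729] [-171.32    23.204]
500 [-145.31    48.031] [-173.24    23.099]
520 [-145.528   47.285] [-175.028   25.405]
```

```bash
python3 -m handwheel '[[[-1,0,0],0],[[0,0,0],0],[[0,0,0],0],[[0,0,-4],0],[[0,0,-5],0],[[4,0,-3],0],[[6,0,0],0],[[4,0,0],0],[[0,0,0],0],[[0,0,0],0]]' 90
python3 -c "
from h import *
to([412,-161,23])
for n in ['side','wrist']:
  c=manip.camera(n); p,h=cloud(c); b=((p>(300,-220,5))&(p<(560,-110,120))).all(1)&((h[:,0]<19)|(h[:,0]>172))&(h[:,1]>120); q=p[b]; print(n,len(q),np.percentile(q,[1,99],axis=0))
save(c,'w5.png')"
```

```text
clock: 15.05
eef_pos: [410.3, -160.8, 22.3]
eef_rot: [-2.588, 1.542, -2.613]
wrist_force: [-0.2, -0.2, -0.3]
finger_gap: 61.0
pos [ 410.289 -160.823   22.268] toolx [-0.025 -0.015 -1.   ] shift [-0.772 -0.146  1.696] spin -1.1024174652596308e-05 F [-0.211 -0.25  -0.278] gap 60.95582739930788 t 15.05
side 284 [[ 363.256 -174.553   20.794]
 [ 530.558 -131.932   57.076]]
wrist 12954 [[ 360.708 -188.721   37.17 ]
 [ 465.412 -137.455   56.411]]
```

View pics/w5.png

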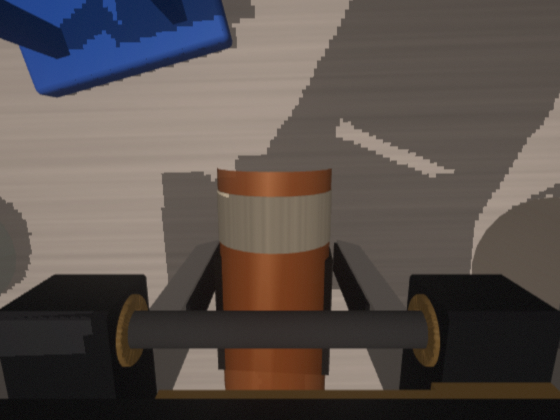

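The wrist view shows the bottle lying between the fingers with its foot at row 168. The jaws are about 49 mm from the foot, below the mass centre. Grip lightly, lift, and let it swing.

```bash
python3 -m handwheel '[[[0,0,1],0],[[0,0,0],0],[[0,0,0],0],[[-5,0,0],0],[[-20,0,0],0],[[-40,0,0],0],[[-45,0,0],0],[[-45,0,0],0],[[-45,0,0],0],[[-20,0,0],0]]' 255 12
python3 -c "
from h import *
to([412,-161,240]); print(manip.read_state()['moment'])
c=manip.camera('side');a=c['pixels'];import cv2
cv2.imwrite('pics/s6.png',cv2.cvtColor(cv2.resize(a[90:240,250:400],(0,0),fx=3,fy=3),cv2.COLOR_RGB2BGR))"
```

```text
clock: 16.4
eef_pos: [417.1, -157.6, 244.7]
eef_rot: [-2.497, 1.543, -2.522]
wrist_force: [0.8, -0.5, -3.3]
finger_gap: 55.7
pos [ 417.099 -157.632  244.665] toolx [-0.022 -0.016 -1.   ] shift [ 4.832 -3.417 -4.909] spin 5.214922652767642e-05 F [ 0.796 -0.496 -3.299] gap 55.7137979425919 t 16.4
[ 0.042 -0.067  0.002]
```

View pics/s6.png

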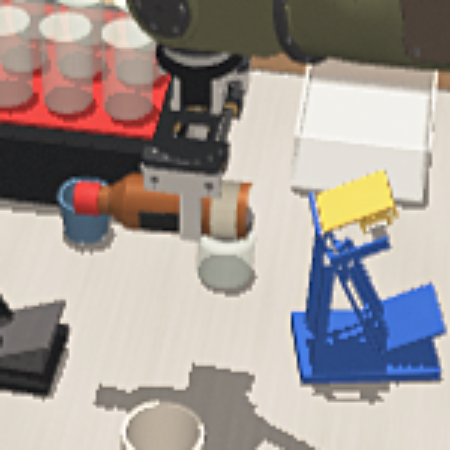

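The lifted bottle is still level at 12 N (cap at (85,198)), so I ease the grip.

```bash
cat >> h.py <<'E'
def tilt(lo=(300,-230,5),hi=(580,-100,420)):
    c=manip.camera('side'); p,h=cloud(c); b=((p>lo)&(p<hi)).all(1); p,h=p[b],h[b]
    r=p[((h[:,0]<3)|(h[:,0]>172))&(h[:,1]>150)]; a=p[(h[:,0]>4)&(h[:,0]<19)&(h[:,1]>150)]
    print('red',len(r),np.median(r,0),'amber',len(a),np.median(a,0),np.percentile(a,[2,98],axis=0))
    d=np.median(r,0)-np.median(a,0); print('angle cap-up=90:',np.degrees(np.arctan2(d[2],d[0])))
E
python3 -m handwheel '[[[0,0,0],0],[[0,0,0],0],[[0,0,0],0],[[0,0,0],0],[[0,0,0],0],[[0,0,0],0],[[0,0,0],0],[[0,0,0],0],[[0,0,0],0],[[0,0,0],0]]' 255 6
python3 -c "
from h import *
tilt(); to([412,-161,240])"
```

```text
clock: 17.7
eef_pos: [416.8, -157.6, 242.2]
eef_rot: [-2.583, 1.542, -2.608]
wrist_force: [0.6, 0.2, -2.1]
finger_gap: 55.9
red 63 [ 508.731 -149.258  192.522] amber 257 [ 460.116 -144.76   241.514] [[ 379.051 -165.626  195.241]
 [ 498.591 -129.365  292.874]]
angle cap-up=90: -45.22162509925376
pos [ 416.774 -157.605  242.166] toolx [-0.025 -0.015 -1.   ] shift [ 2.335 -3.479 -4.631] spin -1.8048431882574517e-05 F [ 0.35   0.205 -3.708] gap 55.89572018154921 t 17.75
```

```bash
python3 -m handwheel '[[[0,0,0],0],[[0,0,0],0],[[0,0,0],0],[[0,0,0],0],[[0,0,0],0],[[0,0,0],0],[[0,0,0],0],[[0,0,0],0],[[0,0,0],0],[[0,0,0],0]]' 255 5
python3 -c "
from h import *
tilt(); to([412,-161,240])"
```

```text
clock: 19.0
eef_pos: [416.8, -157.6, 242.2]
eef_rot: [-2.586, 1.542, -2.611]
wrist_force: [-0.7, -0.3, -2.9]
finger_gap: 55.8
red 62 [ 509.019 -148.881  193.655] amber 257 [ 460.722 -144.217  242.204] [[ 379.508 -166.008  198.158]
 [ 499.254 -129.583  292.48 ]]
angle cap-up=90: -45.14920556403991
pos [ 416.778 -157.635  242.155] toolx [-0.025 -0.015 -1.   ] shift [ 2.324 -3.45  -4.636] spin -8.542001763973267e-05 F [-0.343  0.329 -3.47 ] gap 55.920305546048354 t 19.05
```

```bash
python3 -m handwheel '[[[0,0,0],0],[[0,0,0],0],[[0,0,0],0],[[0,0,0],0],[[0,0,0],0],[[0,0,0],0],[[0,0,0],0],[[0,0,0],0],[[0,0,0],0],[[0,0,0],0]]' 255 3.8
python3 -c "
from h import *
tilt(); to([412,-161,240])"
```

```text
clock: 20.3
eef_pos: [416.8, -157.6, 242.2]
eef_rot: [-2.583, 1.542, -2.608]
wrist_force: [-0.6, 0.2, -3.2]
finger_gap: 56.2
red 47 [ 443.701 -146.505  140.85 ] amber 115 [ 436.262 -140.296  190.62 ] [[ 391.907 -152.828  148.764]
 [ 451.879 -130.31   283.476]]
angle cap-up=90: -81.49876046120589
pos [ 416.785 -157.626  242.179] toolx [-0.025 -0.015 -1.   ] shift [ 2.348 -3.459 -4.642] spin -8.908950779882435e-05 F [ 0.065  0.17  -3.23 ] gap 55.82944707078841 t 20.35
```

```bash
python3 -m handwheel '[[[0,0,5],0],[[0,0,10],0],[[0,0,4],0],[[0,0,1],0],[[0,0,0],0],[[0,0,0],0],[[0,0,0],0],[[0,0,0],0],[[0,0,0],0],[[0,0,0],0]]' 255 3.3
python3 -c "
from h import *
tilt(); to([412,-161,240])"
```

```text
clock: 21.6
eef_pos: [436.8, -158.1, 241.7]
eef_rot: [-2.585, 1.542, -2.61]
wrist_force: [-0.0, -0.2, -3.2]
finger_gap: 56.3
red 42 [ 462.299 -146.784  140.351] amber 116 [ 456.434 -142.055  187.207] [[ 410.876 -155.726  148.993]
 [ 472.352 -130.886  282.357]]
angle cap-up=90: -82.86436247738186
pos [ 436.763 -158.132  241.678] toolx [-0.025 -0.015 -1.   ] shift [  2.343  -3.462 -24.632] spin -0.00010045522709664634 F [ 0.614  0.402 -3.675] gap 55.63317520460175 t 21.65
```

```bash
cat >> h.py <<'E'
def fit(g0,lo=(300,-230,5),hi=(580,-100,420)):
    "axis in xz plane by mid-line of silhouette along guess direction g0 (deg, foot->cap, x to z)"
    c=manip.camera('side'); p,h=cloud(c); b=((p>lo)&(p<hi)).all(1)&((h[:,0]<19)|(h[:,0]>172))&(h[:,1]>120); q=p[b]
    a=np.radians(g0)
    for _ in range(4):
        u=np.array([np.cos(a),np.sin(a)]); n=np.array([-u[1],u[0]]); s=q[:,[0,2]]@u; t=q[:,[0,2]]@n
        bins=np.arange(s.min(),s.max(),8); m=[((t[(s>=k)&(s<k+8)].max()+t[(s>=k)&(s<k+8)].min())/2,k+4) for k in bins if ((s>=k)&(s<k+8)).sum()>4]
        m=np.array(m); k=np.polyfit(m[:,1],m[:,0],1); a+=np.arctan(k[0])
    print('axis deg',np.degrees(a),'s',s.min(),s.max(),'mid',k[1]); 
E
python3 -c "
from h import *
fit(-80)
c=manip.camera('side');a=c['pixels'];import cv2
cv2.imwrite('pics/s7.png',cv2.cvtColor(cv2.resize(a[90:240,250:400],(0,0),fx=3,fy=3),cv2.COLOR_RGB2BGR))"
```

```text
axis deg -79.56670552204015 s -284.44004928984003 -40.58946945693144 mid 475.4270475568174
```

View pics/s7.png

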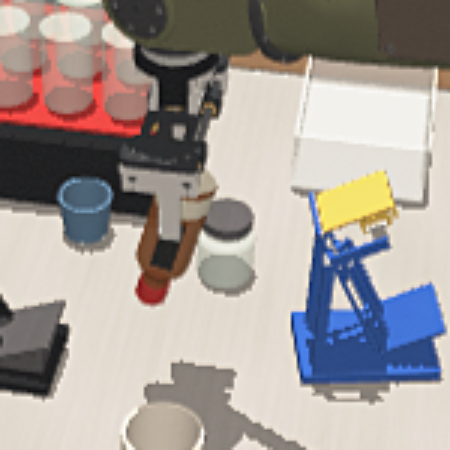

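The bottle hangs cap down (cap at (150,292)) but still leans about 12°. I straighten it by dragging the cap lightly along the table, then lift and hold.

```bash
python3 -m handwheel '[[[30,0,0],0],[[35,0,0],0],[[30,0,0],0],[[18,0,0],0],[[8,0,0],0],[[4,0,0],0],[[3,0,3],0],[[2,0,8],0],[[-1,0,8],0],[[-1,0,8],0]]' 255 6
python3 -m handwheel '[[[0,0,4],0],[[-5,0,0],0],[[-20,0,0],0],[[-30,0,0],0],[[-30,0,0],0],[[-15,0,0],0],[[0,0,0],0],[[0,0,0],0],[[0,0,0],0],[[0,0,0],0]]' 255 12
python3 -c "
from h import *
tilt(); fit(-85); to([412,-161,240])"
```

```text
clock: 23.0
eef_pos: [461.0, -160.8, 113.4]
eef_rot: [-2.572, 1.542, -2.597]
wrist_force: [0.3, -0.1, -3.4]
finger_gap: 56.5
clock: 24.25
eef_pos: [466.9, -159.3, 212.3]
eef_rot: [-2.61, 1.541, -2.636]
wrist_force: [0.9, -1.0, -3.7]
finger_gap: 55.7
red 47 [ 471.808 -147.431  116.853] amber 118 [ 463.819 -139.212  172.33 ] [[ 440.662 -152.804  127.413]
 [ 490.308 -131.395  253.331]]
angle cap-up=90: -81.80518668398813
axis deg -83.75759506992407 s -342.8149716061495 -49.49347398356127 mid 483.04619040645633
pos [ 466.986 -159.307  212.617] toolx [-0.026 -0.015 -1.   ] shift [-25.936  -3.486 -55.599] spin -2.414794537314649e-05 F [ 0.242  0.136 -2.744] gap 55.72653983942856 t 24.35
```

The axis is now within about 5° of upside down. Hold still for over a second.

```bash
python3 -m handwheel '[[[0,0,0],0],[[0,0,0],0],[[0,0,0],0],[[0,0,0],0],[[0,0,0],0],[[0,0,0],0],[[0,0,0],0],[[0,0,0],0],[[0,0,0],0],[[0,0,0],0]]'
python3 -m handwheel '[[[0,0,0],0],[[0,0,0],0],[[0,0,15],0],[[15,0,20],0],[[30,0,15],0],[[30,0,6],0],[[20,0,0],0],[[8,0,0],0],[[3,0,0],0],[[0,0,0],0]]' 255 9
python3 -c "
from h import *
tilt(); to([525,-161,100])"
```

```text
clock: 25.6
eef_pos: [467.0, -159.3, 212.9]
eef_rot: [-2.586, 1.542, -2.612]
wrist_force: [0.0, -1.0, -2.1]
finger_gap: 55.8
clock: 26.85
eef_pos: [521.5, -162.5, 107.3]
eef_rot: [-2.489, 1.544, -2.515]
wrist_force: [1.3, 1.0, 6.7]
finger_gap: 56.0
red 39 [ 523.473 -150.048   18.312] amber 119 [ 512.362 -142.191   75.301] [[ 496.951 -154.298   28.253]
 [ 545.1   -133.319  154.128]]
angle cap-up=90: -78.96802129830697
pos [ 521.483 -162.518  107.268] toolx [-0.022 -0.016 -1.   ] shift [7.165 1.723 3.632] spin -0.00017502038807429288 F [2.36  1.876 6.362] gap 56.04862732050597 t 26.9
```

```bash
python3 -m handwheel '[[[0,0,-13],0],[[0,0,-14],0],[[4,0,-21],0],[[8,0,-20],0],[[11,0,-18],0],[[14,0,-16],0],[[17,0,-13],0],[[14,0,-8],0],[[6,0,-3],0],[[0,0,0],0]]' 255 9
python3 -c "
from h import *
tilt(); fit(-10); to([385,-161,20])"
```

```text
clock: 28.15
eef_pos: [392.6, -160.3, 34.9]
eef_rot: [-2.588, 1.541, -2.614]
wrist_force: [0.0, 0.4, -3.2]
finger_gap: 55.7
red 59 [ 495.339 -153.003   31.139] amber 189 [ 450.069 -144.664   49.116] [[ 347.14  -170.258   23.922]
 [ 482.368 -130.442   80.22 ]]
angle cap-up=90: -21.657955160987875
axis deg -15.601910101227846 s 275.88509408630864 455.62946877654366 mid 163.02691044276548
pos [ 392.986 -160.337   35.165] toolx [-0.025 -0.015 -1.   ] shift [15.365 -0.624 -7.597] spin 1.6737430189865676e-05 F [-0.652 -0.251 -2.847] gap 55.89162672310014 t 28.25
```

```bash
python3 -m handwheel '[[[5,0,-3],0],[[5,0,-2],0],[[3,0,-1],0],[[0,0,0],0],[[0,0,0],0],[[0,0,0],0],[[-4,0,0],0],[[-4,0,0],0],[[0,0,0],0],[[0,0,0],0]]' 255 5
python3 -c "
from h import *
tilt(); fit(-5); to([440,-161,24])"
```

```text
clock: 29.5
eef_pos: [386.5, -160.2, 30.0]
eef_rot: [-2.572, 1.542, -2.597]
wrist_force: [-1.3, -0.1, -1.7]
finger_gap: 56.0
red 59 [ 490.261 -152.081   31.775] amber 199 [ 443.56  -143.822   45.976] [[ 339.793 -169.87    25.901]
 [ 478.167 -130.667   70.853]]
angle cap-up=90: -16.913790775284664
axis deg -25.038523666636646 s 277.19517113105906 453.33511804456066 mid 227.18810882278643
pos [ 386.448 -160.181   29.907] toolx [-0.025 -0.015 -1.   ] shift [ 4.571  0.615 53.686] spin -5.7555370843731524e-05 F [-0.971  0.049 -0.596] gap 56.30760533975332 t 29.6
```

```bash
python3 -m handwheel '[[[5,0,-1],0],[[4,0,-1],0],[[3,0,0],0],[[1,0,0],0],[[0,0,0],0],[[0,0,0],0],[[0,0,0],0],[[0,0,0],0],[[0,0,0],0],[[0,0,0],0]]' 255 3
python3 -c "
from h import *
tilt(); to([440,-161,24])"
```

```text
clock: 30.85
eef_pos: [384.0, -160.3, 16.9]
eef_rot: [-2.587, 1.541, -2.612]
wrist_force: [1.7, -0.9, -2.3]
finger_gap: 56.1
red 61 [ 487.714 -154.376   38.239] amber 166 [ 444.327 -143.184   41.301] [[ 332.548 -170.469   23.039]
 [ 474.185 -131.282   57.309]]
angle cap-up=90: -4.036321781986409
pos [ 384.06  -160.299   16.901] toolx [-0.025 -0.015 -1.   ] shift [-8.5    0.593 55.746] spin -9.074685245709369e-05 F [ 0.591 -0.772 -1.883] gap 55.96393500034659 t 30.9
```

```bash
python3 -m handwheel '[[[0,0,0],0],[[0,0,0],0],[[-2,0,0],0],[[-2,0,8],0],[[0,0,13],0],[[0,0,13],0],[[0,0,7],0],[[0,0,0],0],[[0,0,0],0],[[0,0,0],0]]' 90
python3 -c "
from h import *
tilt(); to([425,-161,22])
c=manip.camera('wrist'); p,h=cloud(c); b=((p>(300,-220,8))&(p<(560,-110,120))).all(1)&((h[:,0]<19)|(h[:,0]>172))&(h[:,1]>120); print(np.percentile(p[b],[1,99],axis=0))"
```

```text
clock: 32.15
eef_pos: [424.9, -161.3, 19.9]
eef_rot: [-2.588, 1.541, -2.614]
wrist_force: [-0.6, 0.4, -0.4]
finger_gap: 60.3
red 57 [ 488.053 -149.457   39.421] amber 210 [ 387.506 -141.761   46.79 ] [[ 333.4   -174.923   25.266]
 [ 464.115 -129.873   57.415]]
angle cap-up=90: -4.191627211340841
pos [ 424.969 -161.306   19.941] toolx [-0.025 -0.015 -1.   ] shift [-2.063  0.274 -0.028] spin -0.0002168264878836465 F [-0.73   0.423 -0.348] gap 60.88658987046751 t 32.2
[[ 328.839 -183.656   34.735]
 [ 481.173 -133.797  116.241]]
```

```bash
python3 -m handwheel '[[[0,0,0],0],[[0,0,0],0],[[0,0,0],0],[[-10,0,0],0],[[-25,0,3],0],[[-35,0,5],0],[[-35,0,5],0],[[-25,0,5],0],[[-5,0,0],0],[[0,0,0],0]]' 255 8
python3 -m handwheel '[[[0,0,0],0],[[0,0,0],0],[[0,0,0],0],[[0,0,0],0],[[0,0,0],0],[[0,0,0],0],[[0,0,0],0],[[0,0,0],0],[[0,0,0],0],[[0,0,0],0]]' 255 3.8
python3 -c "
from h import *
tilt(); fit(80); to([425,-161,22])"
```

```text
clock: 33.5
eef_pos: [446.1, -159.6, 153.9]
eef_rot: [-2.603, 1.541, -2.629]
wrist_force: [0.0, -1.1, -4.3]
finger_gap: 55.7
clock: 34.75
eef_pos: [446.6, -159.7, 154.4]
eef_rot: [-2.584, 1.542, -2.609]
wrist_force: [-0.1, 1.2, -2.7]
finger_gap: 55.6
red 57 [ 417.682 -147.127  212.178] amber 155 [ 463.885 -141.527  136.045] [[ 418.049 -155.456   64.214]
 [ 491.518 -132.357  184.768]]
angle cap-up=90: 121.25266461174701
axis deg 109.76988850001334 s -107.53018724095246 214.18624684180344 mid -469.5041808138294
pos [ 446.559 -159.722  154.414] toolx [-0.025 -0.015 -1.   ] shift [132.92    0.231 -18.225] spin -5.6973789862971996e-05 F [-0.874  0.162 -3.155] gap 56.16440077964769 t 34.85
```

```bash
python3 -m handwheel '[[[22,0,0],0],[[22,0,0],0],[[10,0,0],0],[[4,0,2],0],[[2,0,8],0],[[0,0,9],0],[[0,0,8],0],[[1,0,6],0],[[2,0,2],0],[[0,0,0],0]]' 255 5
python3 -c "
from h import *
tilt(); fit(90); to([425,-161,22])
c=manip.camera('side');a=c['pixels'];import cv2
cv2.imwrite('pics/s8.png',cv2.cvtColor(cv2.resize(a[120:240,240:360],(0,0),fx=3,fy=3),cv2.COLOR_RGB2BGR))"
```

```text
clock: 36.1
eef_pos: [480.8, -161.9, 91.1]
eef_rot: [-2.524, 1.543, -2.549]
wrist_force: [2.5, -0.5, 4.6]
finger_gap: 55.8
red 7 [ 482.237 -166.488  171.973] amber 97 [ 464.028 -141.275   91.096] [[ 454.422 -164.638    6.448]
 [ 499.686 -133.812  131.894]]
angle cap-up=90: 77.31162563308138
axis deg 93.56301990046602 s -24.202083347141944 386.776555327774 mid -479.25269199340767
pos [ 480.562 -161.855   91.135] toolx [-0.023 -0.016 -1.   ] shift [ 70.398   0.579 -53.957] spin -0.00012935519033244192 F [ 1.532 -0.126  6.258] gap 56.026082982326415 t 36.2
```

View pics/s8.png

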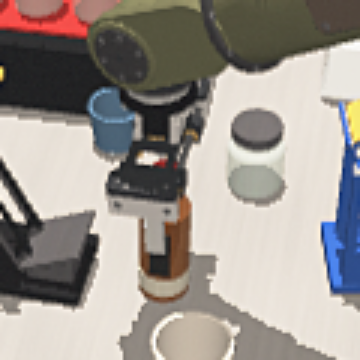

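The bottle stands upright on the table at (165,250) with its cap under the palm. I open, measure and regrip toward the front edge of the panels, as the cover's clearance requires.

```bash
python3 -m handwheel '[[[0,0,0],0],[[0,0,0],0],[[0,0,-3],0],[[0,0,-5],0],[[0,0,0],0],[[0,0,0],0],[[0,0,0],0],[[0,0,0],0],[[0,0,0],0],[[0,0,0],0]]' 90
python3 -c "
from h import *
tilt(); fit(90); to([465,-161,88])
for n in ['top','wrist']:
  c=manip.camera(n); p,h=cloud(c); b=((p>(400,-220,8))&(p<(560,-110,190))).all(1)&((h[:,0]<19)|(h[:,0]>172))&(h[:,1]>120); q=p[b]
  if len(q): print(n,len(q),np.percentile(q,[1,99],axis=0))
  r=q[q[:,2]<120]
  if len(r)>30:
    f=lambda v:np.hypot(r[:,0]-v[0],r[:,1]-v[1])-27
    print(least_squares(f,[477,-162],loss='soft_l1').x)"
```

```text
clock: 37.5
eef_pos: [471.9, -161.3, 90.7]
eef_rot: [-2.587, 1.542, -2.613]
wrist_force: [0.1, -0.2, 0.4]
finger_gap: 60.4
red 22 [ 482.281 -169.767  169.96 ] amber 80 [ 464.446 -142.961   68.97 ] [[ 456.139 -151.904    7.941]
 [ 500.074 -134.429  112.881]]
angle cap-up=90: 79.98452717841236
axis deg 94.54746967633972 s 16.51680883850738 417.24791418459256 mid -484.1031814431711
pos [ 471.967 -161.345   90.732] toolx [-0.025 -0.015 -1.   ] shift [ 2.901  0.212 -6.904] spin -5.883254699479146e-05 F [ 0.091 -0.411 -0.006] gap 60.43566956383598 t 37.6
wrist 13745 [[ 447.25  -188.824   48.104]
 [ 482.453 -138.393  187.733]]
[ 479.138 -163.95 ]
```

```bash
python3 -m handwheel '[[[1,0,-3],0],[[1.5,0,-3],0],[[0,0,0],0],[[0,0,0],0],[[0,0,0],0],[[0,0,0],0],[[0,0,0],0],[[0,0,0],0],[[0,0,0],0],[[0,0,0],0]]' 90
python3 -m handwheel '[[[0,0,0],0],[[0,0,0],0],[[0,0,0],0],[[-1,0,7],0],[[-1.5,0,8],0],[[-1,0,8],0],[[-1,0,8],0],[[0,0,8],0],[[0,0,5],0],[[0,0,0],0]]' 255 12
python3 -c "
from h import *
tilt(); fit(70); to([465,-161,88])
c=manip.camera('side');a=c['pixels'];import cv2
cv2.imwrite('pics/s9.png',cv2.cvtColor(cv2.resize(a[120:240,220:340],(0,0),fx=4,fy=4),cv2.COLOR_RGB2BGR))"
```

```text
clock: 38.95
eef_pos: [465.9, -161.2, 88.4]
eef_rot: [-2.584, 1.542, -2.609]
wrist_force: [0.2, -0.5, 0.1]
finger_gap: 60.6
clock: 40.2
eef_pos: [510.4, -162.3, 91.7]
eef_rot: [-2.576, 1.542, -2.601]
wrist_force: [0.5, -0.2, 0.9]
finger_gap: 55.9
red 6 [ 561.436 -166.657  160.822] amber 159 [ 491.36  -145.653   80.052] [[ 462.391 -165.213   19.703]
 [ 542.485 -132.782  118.871]]
angle cap-up=90: 49.05510946368993
axis deg 69.28118028907183 s 184.0226501437766 552.2748603252944 mid -440.6644142578265
pos [ 510.154 -162.283   91.797] toolx [-0.025 -0.015 -1.   ] shift [  4.886   0.208 -45.067] spin -9.99826167970147e-05 F [1.3   0.748 1.307] gap 55.86337651962949 t 40.3
```

View pics/s9.png

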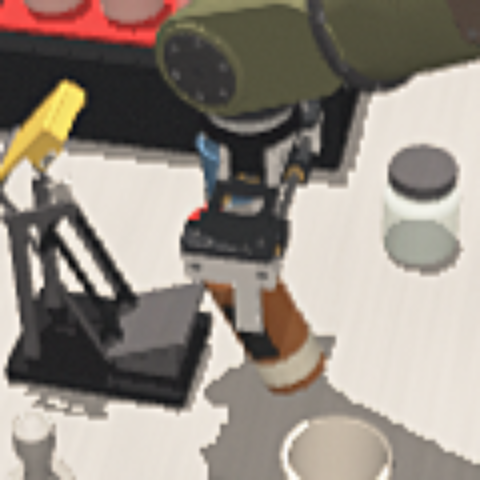

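The bottle now leans much as it did in the stand, gripped near the front edge of the panels. I fit its pose in the hand.

```bash
cat > fitb.py <<'E'
from h import *
def run(lo,hi,x0):
    for n in ['side','wrist']:
        c=manip.camera(n); p,h=cloud(c); b=((p>lo)&(p<hi)).all(1)&(h[:,0]>3)&(h[:,0]<16)&(h[:,1]>120); q=p[b]
        f=lambda v:np.hypot(*((q-[v[0],v[1],lo[2]])@axes(-.025,v[2]))[:,:2].T)-27
        r=least_squares(f,x0,loss='soft_l1',f_scale=1); print(n,len(q),'axis x,y at z',lo[2],r.x[:2],'tilt deg',np.degrees(r.x[2]),r.cost/max(len(q),1))
E
python3 -c "
from fitb import *
run((450,-215,12),(560,-120,100),[485,-163,.44])
to([500,-163.5,180])"
```

```text
side 154 axis x,y at z 12 [ 482.918 -161.835] tilt deg 24.695585955035444 1.3959930654605002
wrist 4855 axis x,y at z 12 [ 481.386 -162.971] tilt deg 24.730520114778663 0.061338337547090796
pos [ 510.057 -162.289   91.857] toolx [-0.025 -0.015 -1.   ] shift [-87.841  -2.832 -12.16 ] spin -0.00011739797510810362 F [ 1.51  -0.88   0.305] gap 56.06071045860998 t 40.45
```

```bash
python3 -m handwheel '[[[-15,0,0],0],[[-25,0,0],0],[[-25,0,8],0],[[-5,0,15],0],[[0,0,18],0],[[0,0,12],0],[[0,0,7],0],[[0,0,0],0],[[0,0,0],0],[[0,0,0],0]]' 255 15
python3 -c "
from fitb import *
run((520,-215,70),(640,-120,170),[540,-163,.44])
to([571,-162.5,158]);to([623,-163.3,133.5])"
```

```text
clock: 41.7
eef_pos: [571.5, -162.8, 160.4]
eef_rot: [-2.584, 1.542, -2.61]
wrist_force: [-0.1, 0.1, -3.3]
finger_gap: 56.0
side 166 axis x,y at z 70 [ 539.308 -162.32 ] tilt deg 24.41037494294758 1.331179312084005
wrist 4982 axis x,y at z 70 [ 537.609 -163.36 ] tilt deg 24.924998164225013 0.06129888643413008
pos [ 571.566 -162.828  160.432] toolx [-0.025 -0.015 -1.   ] shift [ 2.44   0.351 -0.514] spin -0.0001738821806309132 F [ 0.136  0.487 -3.303] gap 55.83408127271353 t 41.8
pos [ 571.566 -162.828  160.432] toolx [-0.025 -0.015 -1.   ] shift [25.637  1.24  52.079] spin -0.0001738821806309132 F [ 0.136  0.487 -3.303] gap 55.83408127271353 t 41.8
```

```bash
python3 -m handwheel '[[[4,0.3,8],0],[[5,0.3,10],0],[[4,0.3,9],0],[[3,0,7],0],[[3,0,6],0],[[1.5,0,4],0],[[1.5,0,3],0],[[0.5,0,2],0],[[0,0,0],0],[[0,0,0],0]]'
python3 -c "
from fitb import *
run((580,-215,70),(700,-120,150),[600,-163,.44])
to([625,-163.3,130.6]); print(manip.read_state()['moment'])"
```

```text
clock: 43.05
eef_pos: [620.0, -163.4, 137.3]
eef_rot: [-2.584, 1.542, -2.609]
wrist_force: [-6.8, 2.2, 2.0]
finger_gap: 55.7
side 159 axis x,y at z 70 [ 599.506 -162.709] tilt deg 23.603201080289182 1.1149521811866996
wrist 5222 axis x,y at z 70 [ 596.808 -164.11 ] tilt deg 24.964135994915793 0.12290214548336686
pos [ 619.996 -163.39   137.299] toolx [-0.025 -0.015 -1.   ] shift [6.569 0.318 5.164] spin 0.0001530640758827008 F [-6.689  0.696  0.903] gap 55.74544602601691 t 43.15
[0.366 0.313 0.237]
```

```bash
python3 -m handwheel '[[[1,0,0],0],[[1,0,0.5],0],[[1,0,0.5],0],[[1,0,0.5],0],[[1,0,0.5],0],[[0,0,1],0],[[0,0,1],0],[[0,0,0],0],[[0,0,0],0],[[0,0,0],0]]'
python3 -c "
from fitb import *
run((580,-215,70),(700,-120,150),[600,-163,.44])
to([625,-163.3,130.6]); print(manip.read_state()['moment'])
c=manip.camera('side');a=c['pixels'];import cv2
cv2.imwrite('pics/s10.png',cv2.cvtColor(cv2.resize(a[130:230,190:290],(0,0),fx=5,fy=5),cv2.COLOR_RGB2BGR))"
```

```text
clock: 44.4
eef_pos: [624.3, -163.3, 132.0]
eef_rot: [-2.577, 1.542, -2.602]
wrist_force: [-1.4, 6.3, 3.9]
finger_gap: 56.2
side 173 axis x,y at z 70 [ 604.664 -162.627] tilt deg 24.840919040333368 1.3299118708281632
wrist 6081 axis x,y at z 70 [ 603.037 -164.057] tilt deg 25.32191281495584 0.10337458262850448
pos [ 624.273 -163.339  132.014] toolx [-0.024 -0.015 -1.   ] shift [1.395 0.079 0.759] spin 7.545251855764837e-05 F [-1.915  5.661  3.468] gap 55.65059832341113 t 44.5
[0.931 0.015 0.117]
```

View pics/s10.png

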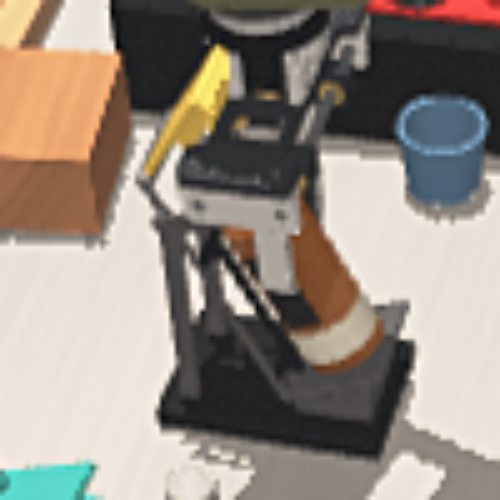

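The bottle stands on the ledge, within about 2 mm of the rods. I nudge it, slacken the grip, then release.

```bash
python3 -m handwheel '[[[1,0,1],0],[[0.5,0,1],0],[[0.5,0,0.5],0],[[0,0,0],0],[[0,0,0],0],[[0,0,0],0],[[0,0,0],0],[[0,0,0],0],[[0,0,0],0],[[0,0,0],0]]' 255 4
python3 -m handwheel '[[[0,0,0],0],[[0,0,0],0],[[0,0,0],0],[[0,0,0],0],[[0,0,0],0],[[0,0,-2],0],[[-3,0,-6],0],[[0,0,-12],0],[[0,0,-20],0],[[0,0,-20],0]]' 60
python3 -c "
from fitb import *
run((580,-215,70),(700,-120,150),[600,-163,.44])
to([625,-163.3,130.6])"
```

```text
clock: 45.8
eef_pos: [626.5, -163.9, 129.7]
eef_rot: [-2.574, 1.542, -2.599]
wrist_force: [-3.3, 2.7, 5.5]
finger_gap: 55.7
clock: 47.05
eef_pos: [565.8, -162.0, 134.3]
eef_rot: [-2.571, 1.542, -2.597]
wrist_force: [0.0, 0.2, -0.1]
finger_gap: 71.9
side 176 axis x,y at z 70 [ 603.262 -163.571] tilt deg 27.1702345248993 1.496976798767908
wrist 4376 axis x,y at z 70 [ 603.358 -164.413] tilt deg 26.225785741354724 0.10528469639042168
pos [ 565.574 -162.09   134.604] toolx [-0.025 -0.015 -1.   ] shift [ 2.552  0.366 59.517] spin -0.0004737293014167379 F [ 0.551 -0.555 -0.504] gap 71.9203895331452 t 47.15
```

```bash
python3 -m handwheel '[[[0,0,-15],0],[[15,0,0],0],[[20,0,0],0],[[12,0,0],0],[[0,0,0],0],[[0,0,0],0],[[0,0,5],0],[[0,0,5],0],[[0,0,5],0],[[0,0,3],0]]' 255 20
python3 -c "
from h import *
to([580,-163,88])"
```

```text
clock: 48.4
eef_pos: [568.7, -162.9, 86.8]
eef_rot: [-2.588, 1.541, -2.613]
wrist_force: [-0.1, -0.1, -0.5]
finger_gap: 0.3
pos [ 568.685 -162.904   86.79 ] toolx [-0.025 -0.015 -1.   ] shift [-1.495  0.168 11.28 ] spin 1.9875280918641575e-05 F [-0.104 -0.125 -0.484] gap 0.2673759803417914 t 48.4
```

```bash
python3 -m handwheel '[[[0,0,2],0],[[0,0,2],0],[[0,0,2],0],[[0,0,2],0],[[0,0,2],0],[[0,0,2],0],[[0,0,1],0],[[0,0,0],0],[[0,0,0],0],[[0,0,0],0]]'
python3 -c "
from fitb import *
run((580,-215,70),(700,-120,150),[600,-163,.44]); to([580,-163,88])"
```

```text
clock: 49.65
eef_pos: [572.7, -161.3, 85.1]
eef_rot: [-2.942, 1.521, -2.967]
wrist_force: [-66.9, 14.1, 34.6]
finger_gap: 0.6
side 57 axis x,y at z 70 [ 610.917 -161.68 ] tilt deg 20.098095457894743 1.1673971971812473
wrist 369 axis x,y at z 70 [ 605.185 -164.303] tilt deg 25.450646067422756 0.4327053677271832
pos [ 572.755 -161.337   85.173] toolx [-0.049 -0.009 -0.999] shift [-3.167 -1.511  7.137] spin 0.0001001509379864006 F [-67.572  14.379  34.079] gap 0.8714907848532044 t 49.75
```

That push met about 67 N, and the fit shows the bottle now fully seated (605 mm, 25.4°). I back off at once and go above the cover.

```bash
python3 -m handwheel '[[[0,0,-10],0],[[0,0,-15],0],[[-30,0,0],0],[[-50,0,0],0],[[-50,0,0],0],[[-50,0,0],0],[[-35,0,0],0],[[0,0,0],0],[[0,0,0],0],[[0,0,0],0]]'
python3 -c "
from fitb import *
run((580,-215,70),(700,-120,150),[600,-163,.44]); to([664,-165.3,300])
c=manip.camera('wrist'); p,h=cloud(c); y=p[((p>(600,-210,195))&(p<(720,-120,275))).all(1)&(h[:,0]>=16)&(h[:,0]<32)&(h[:,1]>140)]; print(len(y),y.min(0),y.max(0))"
```

```text
clock: 51.0
eef_pos: [561.5, -159.4, 300.6]
eef_rot: [-2.64, 1.54, -2.665]
wrist_force: [-0.1, 0.9, -0.3]
finger_gap: 0.4
side 195 axis x,y at z 70 [ 606.275 -162.718] tilt deg 25.14844976280042 1.3226218998023223
wrist 708 axis x,y at z 70 [ 605.751 -163.751] tilt deg 24.469735778235915 0.0729660671784858
pos [ 561.641 -159.429  301.122] toolx [-0.027 -0.014 -1.   ] shift [ -1.519  -3.279 102.469] spin -0.00014533923658750086 F [ 0.565 -0.46  -0.179] gap 0.2260063101089103 t 51.1
192 [ 654.828 -167.483  254.457] [ 668.28  -159.704  262.523]
```

```bash
python3 -m handwheel '[[[0,-1,20],0],[[0,-2,35],0],[[0,-2,35],0],[[0,-1,18],0],[[0,0,2],0],[[8,0,0],0],[[12,0,0],0],[[12,0,0],0],[[8,0,-2],0],[[0,0,0],0]]'
python3 -c "
from h import *
to([656,-165,241])"
```

```text
clock: 52.4
eef_pos: [666.6, -169.1, 269.1]
eef_rot: [-2.375, 1.544, -2.401]
wrist_force: [-35.9, 7.1, 58.8]
finger_gap: 0.4
pos [ 666.568 -169.085  269.111] toolx [-0.02  -0.018 -1.   ] shift [ 28.235   4.329 -10.129] spin -0.0010387913974287885 F [-35.885   7.105  58.797] gap 0.4332027725434736 t 52.4
```

The tip met the raised cover end-on, with no hinge leverage. I go up and behind it, then pull it toward the robot and down.

```bash
python3 -m handwheel '[[[-15,0,0],0],[[-15,0,0],0],[[-3,0,14],0],[[0,0,16],0],[[0,0,0],0],[[0,0,0],0],[[0,0,0],0],[[0,0,0],0],[[0,0,0],0],[[0,0,0],0]]'
python3 -c "
from h import *
to([699,-166,256])
for n in ['side','top']:
  c=manip.camera(n); p,h=cloud(c); y=p[((p>(600,-210,195))&(p<(740,-120,285))).all(1)&(h[:,0]>=19)&(h[:,0]<32)&(h[:,1]>140)]; print(n,len(y),np.percentile(y,[2,98],axis=0) if len(y) else '')
c=manip.camera('side');a=c['pixels']
cv2.imwrite('pics/s11.png',cv2.cvtColor(cv2.resize(a[120:220,180:280],(0,0),fx=5,fy=5),cv2.COLOR_RGB2BGR))"
```

```text
clock: 53.65
eef_pos: [699.3, -169.1, 291.8]
eef_rot: [-2.583, 1.542, -2.609]
wrist_force: [0.2, 0.1, 0.5]
finger_gap: 0.7
pos [ 699.344 -169.059  291.78 ] toolx [-0.025 -0.015 -1.   ] shift [35.728  3.604  0.465] spin -0.00012278269911863288 F [0.185 0.1   0.47 ] gap 0.6876715628897301 t 53.65
side 177 [[ 653.36  -189.716  204.698]
 [ 703.949 -133.473  263.868]]
top 0
```

View pics/s11.png

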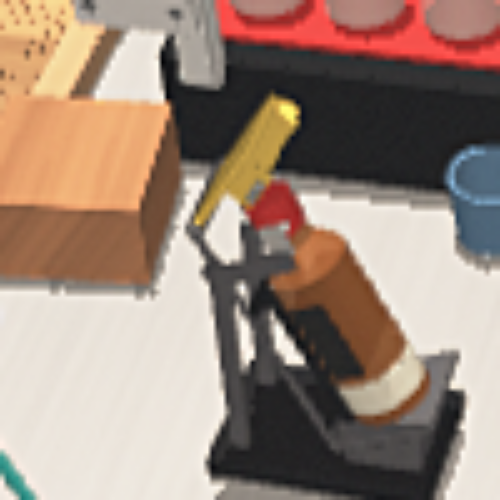

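The crop shows the bottle seated cap up against the rods, the cover up at (250,165) and the fingertips behind it at (205,70). I pull it over and down.

```bash
python3 -m handwheel '[[[12,1,1],0],[[14,1,0],0],[[10,1,0],0],[[0,0,-6],0],[[2,0,-6],0],[[4,0,-6],0],[[4,0,-6],0],[[3,0,-4],0],[[0,0,0],0],[[0,0,0],0]]'
python3 -c "
from h import *
to([667,-165.5,240])
c=manip.camera('side'); p,h=cloud(c); y=p[((p>(600,-210,195))&(p<(740,-120,285))).all(1)&(h[:,0]>=19)&(h[:,0]<32)&(h[:,1]>140)]; print(len(y),np.percentile(y,[2,98],axis=0) if len(y) else '')"
```

```text
clock: 55.05
eef_pos: [671.2, -166.1, 243.4]
eef_rot: [-2.59, 1.541, -2.615]
wrist_force: [0.5, -0.3, 0.3]
finger_gap: 0.5
pos [ 671.24  -166.117  243.405] toolx [-0.025 -0.015 -1.   ] shift [ 3.502  0.563 -4.168] spin -0.0001174553074167195 F [ 0.454 -0.308  0.301] gap 0.48068137111934633 t 55.05
242 [[ 637.945 -188.403  204.453]
 [ 700.147 -133.267  245.987]]
```

```bash
python3 -m handwheel '[[[2,0,-3],0],[[2,0,-3],0],[[2,0,-2],0],[[1,0,-1],0],[[1,0,0],0],[[1,0,0],0],[[0,0,0],0],[[0,0,0],0],[[0,0,0],0],[[0,0,0],0]]'
cat > cov.py <<'E'
from h import *
to([662,-165.5,233])
c=manip.camera('side'); p,h=cloud(c); y=p[((p>(600,-210,195))&(p<(740,-120,285))).all(1)&(h[:,0]>=19)&(h[:,0]<32)&(h[:,1]>140)]; print(len(y),np.percentile(y,[2,98],axis=0) if len(y) else '')
E
python3 cov.py
```

```text
clock: 56.35
eef_pos: [662.0, -166.0, 234.6]
eef_rot: [-2.586, 1.542, -2.611]
wrist_force: [-0.7, 0.7, 0.7]
finger_gap: 0.2
pos [ 662.019 -166.005  234.605] toolx [-0.025 -0.015 -1.   ] shift [1.598 0.529 0.009] spin -7.944208864897259e-05 F [-0.663  0.685  0.66 ] gap 0.19697281056160532 t 56.35
229 [[ 633.412 -187.5    201.257]
 [ 700.874 -132.863  232.74 ]]
```

```bash
python3 -m handwheel '[[[1,0,0],0],[[1,0,0],0],[[1,0,0],0],[[1,0,0],0],[[1,0,0],0],[[0,0,0],0],[[0,0,0],0],[[0,0,0],0],[[0,0,0],0],[[0,0,0],0]]'
python3 cov.py
```

```text
clock: 57.65
eef_pos: [662.3, -166.2, 231.9]
eef_rot: [-2.494, 1.544, -2.519]
wrist_force: [-2.6, 0.4, 13.8]
finger_gap: 0.2
pos [ 662.3   -166.167  231.905] toolx [-0.022 -0.016 -1.   ] shift [-1.098  0.642 -0.34 ] spin -8.131343218944695e-05 F [-2.6    0.422 13.808] gap 0.24148146115037053 t 57.65
227 [[ 632.254 -187.479  202.188]
 [ 701.149 -133.137  230.374]]
```

```bash
python3 -m handwheel '[[[1,0,0],0],[[1,0,0],0],[[0,0,0],0],[[0,0,0],0],[[0,0,0],0],[[0,0,0],0],[[0,0,0],0],[[0,0,0],0],[[0,0,0],0],[[0,0,0],0]]'
python3 cov.py
python3 -m handwheel '[[[-2,0,0],0],[[-4,0,0],0],[[-15,0,0],0],[[-25,0,0],0],[[-30,0,0],0],[[0,0,0],0],[[0,0,0],0],[[0,0,0],0],[[0,0,0],0],[[0,0,0],0]]'
python3 cov.py
```

```text
clock: 58.95
eef_pos: [662.5, -166.3, 231.1]
eef_rot: [-2.435, 1.545, -2.461]
wrist_force: [-2.9, 1.1, 20.1]
finger_gap: 0.8
pos [ 662.509 -166.294  231.071] toolx [-0.02  -0.016 -1.   ] shift [-1.931  0.749 -0.567] spin -0.0001374186369304392 F [-2.869  1.102 20.115] gap 0.7691124340316331 t 58.95
232 [[ 632.223 -188.905  199.775]
 [ 702.042 -132.582  230.331]]
clock: 60.25
eef_pos: [663.7, -165.0, 303.3]
eef_rot: [-2.597, 1.541, -2.622]
wrist_force: [-0.4, -0.5, 0.8]
finger_gap: 0.3
pos [ 663.723 -164.982  303.28 ] toolx [-0.026 -0.015 -1.   ] shift [70.302  0.514  0.066] spin -0.00011729232388023661 F [-0.376 -0.538  0.754] gap 0.25892145572677994 t 60.25
248 [[ 633.08  -189.794  201.77 ]
 [ 700.861 -133.278  231.409]]
```

```bash
python3 - <<'E'
from fitb import *
run((580,-215,70),(700,-120,150),[600,-163,.44])
for n in ['side','top','wrist']:
    c=manip.camera(n); p,h=cloud(c); y=p[((p>(600,-210,195))&(p<(740,-120,285))).all(1)&(h[:,0]>=17)&(h[:,0]<32)&(h[:,1]>140)]
    if len(y)<50: print(n,len(y)); continue
    m=y[:,0]>645; y=y[m]
    for _ in range(4):
        k,*_r=np.linalg.lstsq(np.c_[y[:,:2],np.ones(len(y))],y[:,2],rcond=None); r=y[:,2]-np.c_[y[:,:2],np.ones(len(y))]@k; y=y[abs(r)<max(3,np.std(r)*1.5)]
    print(n,len(y),'slope deg',np.degrees(np.arctan(k[0])),'z at x=660',k@[660,-165,1])
c=manip.camera('side')
for t in ['other_mid','tamper_mid','mug_mid']:
    r=manip.cut_out(t,'side')
    if r: print(t,r[0]['confidence'],r[0]['centre'],np.median(world(c,r[0]['region']),0))
E
```

```text
side 195 axis x,y at z 70 [ 606.943 -162.65 ] tilt deg 24.561474980621632 1.331420010330729
wrist 1220 axis x,y at z 70 [ 605.495 -163.723] tilt deg 24.951910591268916 0.04260249027410725
side 131 slope deg -25.690818774251984 z at x=660 221.38383894729708
top 0
wrist 3227 slope deg -25.321144389178627 z at x=660 221.03610406407012
other_mid 0.86 [208.9, 271.7] [637.476 206.382 126.553]
tamper_mid 0.67 [230.5, 239.4] [644.333  11.098  28.193]
mug_mid 0.96 [300.7, 244.4] [425.116  13.431  54.191]
```

Every check agrees, so I hand the job in.

```bash
python3 -c "
from cell import manip; print(manip.sign_off())"
```

```text
the job is handed in; nothing more can be done
None
```

The amber bottle is back in its stand, cap up, with the yellow cover latched shut over it. I handed the job in at about 61 s of the 72 s allowed.

**How it went:** The tool could only point down, so I turned the bottle by letting it pivot in a light grip. I laid it on the table, gripped it below its mass centre and lifted it so it tipped cap down. I straightened it and held it inverted and still in the air for over a second, within about 3–6° of vertical. I then laid it down again, stood it up, regripped it and put it back in the stand at the lean. It was released within about 2 mm of the rods and eased home with the closed fingers. The cover was pulled over and pressed to about 20 N.

**Last checks:**
- **Bottle:** the lean is 25.0° and the axis at 605.5 mm, which matches the seated pose I measured at the start.
- **Cover:** the slope is 25.3–25.7°, so it is within about 0.01 rad of shut. It stayed shut after the fingers left.
- **Other objects:** the green bottle, tamper and mug are within about 2 mm of their starting places. I did not re-measure the jug, espresso cup or jar.
- **Robot:** it was touching nothing at hand-in, and the wrist force was near zero.

**What did not go cleanly:**
- **High forces:** easing the foot home with the fingertips reached about 67 N at the wrist, in x. My first try at the cover met its edge end-on at about 69 N. Both were finger contacts and under the 120 N wrist limit.
- **Gripper body:** it also brushed the open cover while the bottle was going back in, at about 7 N.
- **Overhead camera:** it could not confirm the cover, because the arm blocked its view.

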